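Pass a cup rack through the spring gate of a serving chute

ROBOT

A 6-joint arm with a two-finger parallel gripper is mounted at the origin on the work surface. World frame = base frame: x ahead of the robot, y to its left, z up, the work surface at z = 0. Lengths are in mm, angles in degrees, forces in N, time in s.
With the tool pointing down it reaches from about 300 to 850 mm from the base axis. Payload 4.2 kg.
Tool frame: the origin (TCP) lies at the very end of the fingers, on their centre line; the grasp point (between the pads) lies 19 mm behind it; z points along the fingers, y is the direction in which the jaws open and shut (so a half turn about z gives the same grasp; the last joint's range is limited). The gripper opens to 91 mm and grips with 3 to 60 N. Pads are 32 mm wide; open, the fingers measure 118 mm over their backs; the gripper's body (76 mm by 178 mm) begins 60 mm behind the grasp point.
Start: joints at [-72.479, 18.312, 89.639, -0, 72.044, -1.146], TCP at [184.042, -544.768, 213.976] pointing down, gripper open.
Joint ranges: [-177.97, 177.97], [-48.28, 115.42], [12.27, 149.76], [-77.06, 257.06], [2.81, 150.46], [-146.56, 146.56]. Speed limits (degrees/s): [147.25, 147.25, 180, 180, 180, 180].

INTERFACE

Orientations are given as a 3x3 rotation matrix whose columns are the frame's x, y, z axes.
In Python, from workcell import state, snapshot, sign_off, recognise gives the robot as it stands. The module is installed in compiled form; this text tells all that it offers.
- The arm moves only by the tool send_rows, never from a script. Its arguments are lists of equal length, an entry for each row: "angular": the turn, a rotation vector about the world's x, y, z each as a share of 30 degrees, from -1 to 1, a list of three; "dp": the shift along the world's x, y, z each as a share of 500 mm, from -1 to 1, a list of three; "grip": the gripper command: -1 is shut, 1 is fully open, values between are in proportion. In form: {"angular": [[wx, wy, wz], ...], "dp": [[x, y, z], ...], "grip": [grip, ...]}. A call has 1 to 12 rows; each row shifts and turns the commanded pose from where the row before left it; what a row does not reach is not made up. A row lasts 1/12 s, in which the tool goes at most 41.7 mm and 7.16 degrees, less where a joint would pass 70% of its speed; a pose out of reach is approached as far as the arm can. A call with a number of a shift or a turn outside -1 to 1 is refused whole. A call with a gripper value outside its range is refused whole. The fingers move at their own pace and stop on an object; "grip_force" is the grip in N (left out, the last holds). Time passes only in rows, so rows that do not move let the fingers close. It gives the time, the measured TCP pose, the force and the opening at its end, in the units of the state.
- state(): the state, without advancing time (a new reading comes with each control period).
- snapshot(name): name is "scene" or "top" or "wrist"; returns a dict with "color" (480x640x3 uint8, red, green, blue), "depth" (480x640 float32, mm along the optical axis (not along the pixel's ray), 0 where there is no reading), "mtx" (3x3 intrinsics, pixels), "rvec" (rotation vector, rad) and "tvec" (3), from world to camera coordinates, as OpenCV has them; the wrist camera has in their place "T_tool_cam" (4x4, takes a point from camera to tool coordinates, whose origin is the TCP and whose axes are the flange's). Camera axes: x right, y down, z forward; pixel columns grow to the right and rows downward; lengths in mm; the calibration is good to about 2 mm. A picture is of the moment at which its call begins: read the wrist's pose just before it.
- sign_off(): hands the job in, once; it reports no verdict.
Trained networks look in a picture, given as the dict that the camera call returned (one of the last four; its "shot" number tells which), for a name from the list of things; names that differ only in an ending like _2 or _b are one class to them, and where a whole thing is asked for, a point or a joint stands for the part that bears it (a point fixed in the world has none). Each returns a list of dicts, best first, with "score" (0 to 1); they miss things now and then, are a little off and sometimes report something else, mostly with a low value. They report only what shows in the picture. A call takes as long as a camera call.
- recognise(picture, label): "uv" ([column, row] in pixels, amid what is visible of it).
The state is a dict: "time": time; "joint_pos": joint angles; "dq": joint speeds; "joint_torque": joint torques, N m; "tcp_pos": TCP position; "ee_rot": TCP orientation; "contact_force": force on the tool from outside, world axes, zero at the start; "moment": the same for the moment, N m; "finger_gap": finger opening in mm.
Only numpy, scipy, OpenCV 4.12 (cv2) and the standard library are available. Lean on these libraries where they do the work, as an engineer would, in place of code of your own. Each camera call takes 0.05 s, during which the arm holds its last target. There are 200 camera calls.

TASK

Hold the chute's spring gate leaned open with one fingertip and, keeping it held, push the cup rack by its rear handle with the other finger along the chute until the whole body of the rack is past the gate's stop tab; then draw away so that the gate springs fully shut behind it. Slide the rack flat on the chute floor, never lifting it or ramming it against the gate, and leave the other things on the table where they stand.

Things in the scene. Friction and masses are not known exactly. Their poses are not given: they have to be found in the camera images.
- chute: steel chute fixed on the table; place and heading vary. Origin: centre of its underside, on the table. The rack travels along its +y; x points away from the gate. Floor top 6 mm up, y -295 to +285 mm. 90 mm wide inside between 4 mm kerbs at x -45 and +45, tops at z 20 (gate side) and z 30 mm. 40 mm high end stop, inner face at y +280; loading end (-y) open
- gate (a joint): lean of the spring gate, rad: 0 shut (flap upright), growing as it leans outward to the chute's -x, away from the rack; stop at 1.0. Pushed from inside the chute; a spring shuts it when let go (0.06 N m at 0, 0.14 at 0.7: some 3 to 6 N at a fingertip). The tab is clear of the rack from about 0.5; 0.55 to 0.85 is good
- gate_hinge (a point): point on the gate's hinge line (chute x -52, y -98, z 16 mm), which runs along chute y under the flap: an aluminium plate just outside the kerb, chute y -270 to +75 mm, shut inner face at x -50, top at z 82 mm. A vertical finger meets the leaning flap with its tip: tip at height z, pushed d past x -50, gives a lean of about atan(d / (z - 16 mm))
- gate_tab (a point): middle of the inner end of the stop tab, a small block on the flap's inner face that blocks the rack: when shut it reaches 22 mm in (to chute x -28) at z 52 to 75 mm, 8 mm thick along the chute (y +46 to +54 mm). It swings out with the flap and yields to no push along the chute; a finger holding the flap cannot slide past it
- rack: loose steel rack with six lidded white cups fast in it, one rigid piece, 0.28 to 0.56 kg. Body 84 mm wide (x), 120 mm long (y), 60 mm high; origin at the centre of its underside, which slides on the chute floor; axes as the chute's. It starts before the tab, 15 to 90 mm short of it, with its handle at the rear (-y)
- rack_handle (a point): middle of the outermost bar of the rack's U-shaped rear handle: 10 mm round bar, level, 50 mm above the rack's underside, 110 mm behind the rack's origin (its back reaches y -115 mm), 44 mm wide over all (x -22 to +22). Pushing its back towards +y slides the rack. It is narrow enough to lie beside the shut tab
- mug: white mug, 72 mm across, 85 mm high, with a handle; loose on the table beside the chute, to be left alone; origin at the centre of its underside
- bowl: steel bowl, 124 mm across, 50 mm high; loose on the table beside the chute, to be left alone; origin at the centre of its underside
- jar: small glass jar with steel cap, 54 mm across, 75 mm high; loose on the table beside the chute, to be left alone; origin at the centre of its underside
- dishes: stack of round white saucers, 88 mm across, 40 mm high; loose on the table beside the chute, to be left alone; origin at the centre of its underside
- spoon: steel serving spoon lying flat, 220 mm long; loose on the table beside the chute, to be left alone; origin near the middle of its length
- sauce: amber sauce bottle with white cap, 60 mm across, 110 mm high; loose on the table beside the chute, to be left alone; origin at the centre of its underside
- cup: paper cup, 68 mm across at the rim, 75 mm high; loose on the table beside the chute, to be left alone; origin at the centre of its underside

How it is judged (in metres and radians):
On the way, in this order (a step that is already met when the one before it is completed fails the run):
1. a finger leans the gate open while the rack is still before the tab (value of joint gate above 0.4 rad and contact force between the fingers and gate above 0.3 N and y of rack in the frame of chute below -0.015 m), for 0.1 s.
2. the rack is passing the tab with the gate held open by a finger (value of joint gate above 0.4 rad and contact force between the fingers and gate above 0.3 N and y of rack in the frame of chute between 0.02 and 0.1 m), for 0.2 s.
At the end, for the whole second after the job is handed in: the rack's whole body lies past the stop tab (its origin at least 114 mm along the chute's y from the chute's origin), flat on the chute floor between the kerbs (within 12 mm of the centre line, tilt under 0.08 rad, heading within 0.15 rad), at rest, and the gate is shut (joint under 0.08 rad) (y of rack in the frame of chute between 0.114 and 0.23 m and x of rack in the frame of chute between -0.012 and 0.012 m and z of rack in the frame of chute below 0.012 m and angle between rack's own z axis and vertical below 0.08 rad and angle between the y axis of rack and the y axis of chute, either way round below 0.15 rad and linear speed of rack below 0.02 m/s and value of joint gate below 0.08 rad); the robot touches nothing.
It fails at once if the rack is lifted more than 15 mm off the chute floor or tipped more than 0.25 rad (z of rack in the frame of chute above 0.021 m or angle between rack's own z axis and vertical above 0.25 rad).
It fails at once if the rack presses on the gate with more than 10 N (contact force between rack and gate above 10 N).
It fails at once if another thing on the table is moved more than 30 mm (distance of any of mug, bowl, jar, dishes, spoon, sauce, cup from where it was at the start of the episode above 0.03 m).
It also fails if it takes over 42 s, if anything falls off the work surface, if the arm or the gripper's body presses on something with over 40 N, if the wrist force passes 120 N, or if a joint passes its speed limit or range.

## Working session

There is one attempt and no reset: what is moved stays moved. The work goes in short steps, Python scripts to look and compute and a tool call to move; the robot and the scene stay as the last step left them, time stands still between calls to the robot, and variables do not carry over. Pictures are saved under pics/ and viewed, about 8 in all and at most 12, crops included, and the job is handed in when it is done.

Besides the shell and the picture viewer there is one more tool, called by a JSON object that holds its "name" and its "arguments". send_rows: Moves the arm, as the interface text tells. Shift numbers are shares of 500 mm and turn numbers shares of 30 degrees, none past 1 either way. Its arguments: {"type":"object","properties":{"angular":{"type":"array"},"dp":{"type":"array"},"grip":{"type":"array"},"grip_force":{"type":"number"}},"required":["angular","dp","grip"]}

```bash
mkdir -p pics; cat > h.py <<'E'
import numpy as np, cv2
from workcell import state, snapshot, sign_off, recognise
def back(p,u,v,d=None):
    K=p["mtx"]; d=p["depth"][int(v),int(u)] if d is None else d
    c=np.array([(u-K[0,2])/K[0,0]*d,(v-K[1,2])/K[1,1]*d,d])
    R=cv2.Rodrigues(np.array(p["rvec"],float))[0]
    return R.T@(c-np.array(p["tvec"]).ravel())
def cloud(p):
    K=p["mtx"]; d=p["depth"]; v,u=np.mgrid[:480,:640]
    c=np.stack([(u-K[0,2])/K[0,0]*d,(v-K[1,2])/K[1,1]*d,d],-1).reshape(-1,3)
    R=cv2.Rodrigues(np.array(p["rvec"],float))[0]
    w=(c-np.array(p["tvec"]).ravel())@R
    w[d.ravel()==0]=np.nan
    return w.reshape(480,640,3)
E
python3 - <<'E'
from h import *
for n in("top","scene"):
    p=snapshot(n); cv2.imwrite(f"pics/{n}1.png",p["color"][:,:,::-1])
    np.savez(f"{n}.npz",**{k:p[k] for k in("color","depth","mtx","rvec","tvec")})
    for l in("chute","gate","gate_hinge","gate_tab","rack","rack_handle","mug","bowl","jar","dishes","spoon","sauce","cup"):
        for r in recognise(p,l)[:1]:
            u,v=r["uv"]; print(n,l,np.round(r["uv"]),round(r["score"],2),np.round(back(p,u,v)))
print(state())
E
```

```text
top chute [292. 237.] 0.67 [546.  55.   6.]
top gate [362. 262.] 0.57 [489. -82.  58.]
top gate_hinge [355. 261.] 0.57 [491. -69.  64.]
top gate_tab [358. 259.] 0.94 [ 396.  -12. 1083.]
top rack [357. 236.] 0.71 [540. -74.  58.]
top rack_handle [362. 236.] 0.67 [546. -87.  10.]
top mug [395. 174.] 0.83 [ 677. -157.    7.]
top bowl [334. 149.] 0.62 [729. -32.   7.]
top jar [265. 178.] 0.92 [651. 102.  77.]
top dishes [269. 308.] 0.76 [403.  98.  41.]
top spoon [363. 314.] 0.82 [391. -87.  11.]
top sauce [193. 289.] 0.58 [438. 227. 111.]
top cup [469. 317.] 0.85 [ 383. -297.    4.]
scene chute [354. 281.] 0.58 [541.  94.   5.]
scene gate [319. 213.] 0.68 [496. -50.  70.]
scene gate_hinge [296. 228.] 0.74 [553. -61.  55.]
scene gate_tab [323. 212.] 0.97 [497. -39.  78.]
scene rack [297. 228.] 0.7 [543. -68.  45.]
scene rack_handle [296. 231.] 0.77 [558. -53.  56.]
scene mug [226. 232.] 0.61 [ 679. -125.   81.]
scene jar [317. 309.] 0.92 [678. 133.  65.]
scene dishes [398. 241.] 0.58 [418. 101.  40.]
scene spoon [349. 210.] 0.86 [391. -63.  14.]
scene sauce [450. 283.] 0.79 [466. 255.  66.]
scene cup [288. 162.] 0.72 [ 405. -255.   60.]
{'time': 1.4, 'joint_pos': array([-7.24798293e+01,  1.83115998e+01,  8.96400780e+01, -1.42197792e-03,
        7.20443663e+01, -1.14615792e+00]), 'dq': array([-0.00018194, -0.04087161, -0.01514933, -0.04198528,  0.05381636,
        0.10793127]), 'joint_torque': array([-1.37648574e-03, -4.12352085e+01, -2.32227552e+01,  7.25775654e-02,
        3.76942218e-02, -9.17892066e-06]), 'tcp_pos': array([ 184.02466181, -544.76161657,  213.97161971]), 'ee_rot': array([[ 9.47396082e-01,  3.20063530e-01, -1.72937548e-06],
       [ 3.20063529e-01, -9.47396080e-01, -7.29477004e-05],
       [-2.49863021e-05,  6.85568556e-05, -9.99999997e-01]]), 'contact_force': array([0.74678848, 0.02244537, 0.16576633]), 'moment': array([ 0.02195328, -0.00641853, -0.00525607]), 'finger_gap': 91.44801277325351}
```

View pics/top1.png

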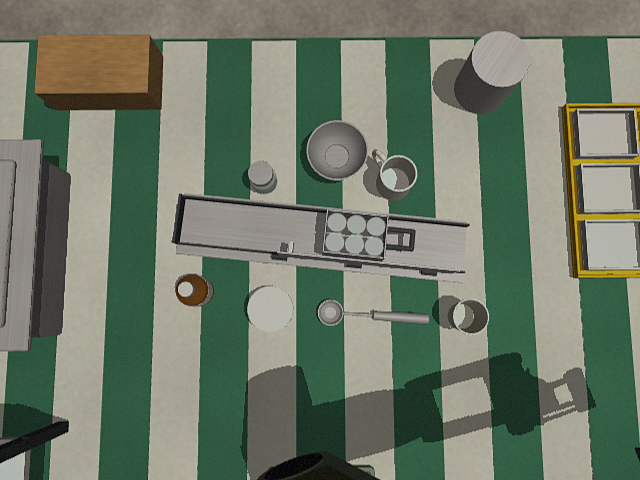

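View pics/scene1.png

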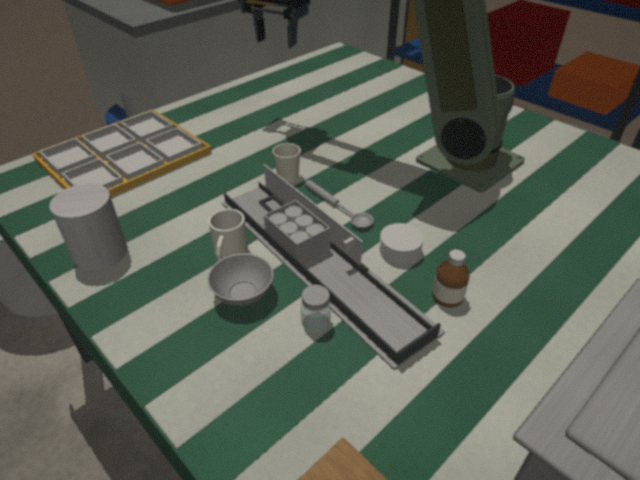

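The top view shows the chute running right to left, with its end stop at about (180,220) and the open end at about (467,255). The gate is on the robot side with the tab near (287,246), the rack at (355,235) and the handle near (402,240). The scene view agrees. Next I fit the chute and rack poses from depth.

```bash
cat > fit.py <<'E'
from h import *
from scipy.optimize import least_squares
for n in("top","scene"):
    p=dict(np.load(n+".npz")); w=cloud(p); P=w.reshape(-1,3); P=P[~np.isnan(P).any(1)]
    P=P[(P[:,0]>420)&(P[:,0]<640)&(P[:,1]>-330)&(P[:,1]<330)]
    print(n,"table z",np.median(P[np.abs(P[:,2])<5][:,2]))
    c,th=np.array([545,0.]),np.radians(-5)
    # iterative: high kerb line (z~30), end stop
    for i in range(4):
        ex=np.array([np.cos(th),np.sin(th)]);ey=np.array([-ex[1],ex[0]])
        L=np.c_[(P[:,:2]-c)@ex,(P[:,:2]-c)@ey,P[:,2]]
        if i==0: m=(L[:,2]>25)&(L[:,2]<33)&(L[:,0]>25)&(L[:,0]<70)
        else: m=(L[:,2]>26)&(L[:,2]<33)&(abs(L[:,0]-47)<7)
        k=np.polyfit(L[m,1],L[m,0],1); th-=np.arctan(k[0]); c=c+ex*(np.polyval(k,0)-47)
        e=(L[:,2]>35)&(L[:,2]<44)&(abs(L[:,0])<40)&(L[:,1]>180)
        if e.sum()>3: c=c+ey*(np.median(L[e,1])-282.5)
    print(n,"c",c,"yaw",np.degrees(th),m.sum(),e.sum(),"end",np.percentile(L[e,1],[5,50,95]))
    for nm,s in dict(racktop=(L[:,2]>50)&(L[:,2]<72)&(L[:,0]>-44)&(L[:,0]<48)&(L[:,1]<45)&(L[:,1]>-250),
       flaptop=(L[:,2]>77)&(L[:,2]<87)&(L[:,0]<-30)&(L[:,0]>-80), floor=(abs(L[:,2]-6)<2.5)&(abs(L[:,0])<40)&(L[:,1]>90)&(L[:,1]<250)).items():
        if s.sum(): print(nm,s.sum(),"x",np.percentile(L[s,0],[1,10,50,90,99]).round(),"y",np.percentile(L[s,1],[1,10,50,90,99]).round(),"z",np.median(L[s,2]))
    s=(L[:,2]>50)&(L[:,2]<72)&(abs(L[:,0])<44)&(L[:,1]<45)&(L[:,1]>-250)
    print("y hist",[(a,int(((L[s,1]>=a)&(L[s,1]<a+6)).sum())) for a in range(-240,48,6)])
E
python3 fit.py
```

```text
top table z 2.3132847487432575
top c [551.57911603  -1.11848332] yaw -6.2510533080133674 421 130 end [280.43510008 282.49974549 285.73516428]
racktop 2611 x [-41. -32.   1.  34.  42.] y [-180. -146.  -77.  -24.  -10.] z 60.652601047141424
flaptop 366 x [-53. -53. -51. -50. -32.] y [-265. -231.  -85.   51.   71.] z 83.24196608873936
floor 1828 x [-39. -31.  -0.  32.  39.] y [ 92. 106. 172. 236. 248.] z 7.000129696114139
y hist [(-240, 0), (-234, 0), (-228, 0), (-222, 0), (-216, 0), (-210, 0), (-204, 0), (-198, 0), (-192, 0), (-186, 33), (-180, 74), (-174, 34), (-168, 33), (-162, 34), (-156, 31), (-150, 34), (-144, 31), (-138, 33), (-132, 79), (-126, 107), (-120, 117), (-114, 132), (-108, 136), (-102, 126), (-96, 97), (-90, 54), (-84, 108), (-78, 132), (-72, 135), (-66, 132), (-60, 113), (-54, 48), (-48, 99), (-42, 124), (-36, 135), (-30, 135), (-24, 115), (-18, 76), (-12, 74), (-6, 0), (0, 0), (6, 0), (12, 0), (18, 0), (24, 0), (30, 0), (36, 0), (42, 0)]
scene table z 0.4436472822723997
scene c [552.92668144   1.01106244] yaw -6.351863293613342 744 161 end [278.97914439 282.49971828 284.75014812]
racktop 1969 x [-40. -37.   1.  41.  43.] y [-180. -130.  -74.  -12.   -9.] z 58.18195447543733
flaptop 300 x [-53. -52. -50. -49. -48.] y [-264. -222.  -70.   50.   71.] z 80.66633252830688
floor 2393 x [-39. -33.  -4.  24.  30.] y [ 92. 109. 176. 236. 249.] z 5.829020251031143
y hist [(-240, 0), (-234, 0), (-228, 0), (-222, 0), (-216, 0), (-210, 0), (-204, 0), (-198, 0), (-192, 0), (-186, 17), (-180, 53), (-174, 23), (-168, 13), (-162, 19), (-156, 21), (-150, 15), (-144, 17), (-138, 4), (-132, 150), (-126, 75), (-120, 67), (-114, 76), (-108, 88), (-102, 78), (-96, 85), (-90, 50), (-84, 72), (-78, 86), (-72, 87), (-66, 90), (-60, 86), (-54, 45), (-48, 74), (-42, 89), (-36, 87), (-30, 101), (-24, 52), (-18, 57), (-12, 191), (-6, 0), (0, 0), (6, 0), (12, 0), (18, 0), (24, 0), (30, 0), (36, 0), (42, 0)]
```

{"name": "send_rows", "arguments": {"angular": [[0,0,0.18],[0,0,0.18],[0,0,0.18],[0,0,0.18],[0,0,0.18],[0,0,0.18],[0,0,0.18],[0,0,0.18],[0,0,0.18],[0,0,0.18],[0,0,0.18],[0,0,0.18]], "dp": [[0.057,0.055,0],[0.057,0.055,0],[0.057,0.055,0],[0.057,0.055,0],[0.057,0.055,0],[0.057,0.055,0],[0.057,0.055,0],[0.057,0.055,0],[0.057,0.055,0],[0.057,0.055,0],[0.057,0.055,0],[0.057,0.055,0]], "grip": [0.21,0.21,0.21,0.21,0.21,0.21,0.21,0.21,0.21,0.21,0.21,0.21], "grip_force": 50}}

```text
time: 2.4
tcp_pos: [527.3, -213.1, 214.2]
ee_rot: [[0.109, 0.994, 0.0], [0.994, -0.109, -0.0], [-0.0, 0.001, -1.0]]
contact_force: [0.2, -0.3, 0.3]
finger_gap: 55.2
```

{"name": "send_rows", "arguments": {"angular": [[0,0,0],[0,0,0],[0,0,0]], "dp": [[0,0,0],[0,0,0],[0,0,0]], "grip": [0.21,0.21,0.21]}}

```text
time: 2.65
tcp_pos: [525.7, -214.9, 213.8]
ee_rot: [[0.114, 0.994, -0.001], [0.994, -0.114, -0.0], [-0.0, -0.001, -1.0]]
contact_force: [0.4, 0.2, -0.3]
finger_gap: 55.2
```

```bash
cat > loc.py <<'E'
from h import *
def loc(p,c=np.array([552.3,0]),th=np.radians(-6.3)):
    ex=np.array([np.cos(th),np.sin(th)]);ey=np.array([-ex[1],ex[0]])
    return np.array([(np.array(p[:2])-c)@ex,(np.array(p[:2])-c)@ey,p[2]]).round(1)
def report():
    s=state(); R=s["ee_rot"]
    print("t",round(s["time"],2),"chute tcp",loc(s["tcp_pos"]),"world",s["tcp_pos"].round(1),"yaw y",np.degrees(np.arctan2(R[1,1],R[0,1])).round(2),"F",s["contact_force"].round(1),"gap",round(s["finger_gap"],1))
if __name__=="__main__":
    report()
    import sys
    if len(sys.argv)>1:
        p=snapshot(sys.argv[1]); cv2.imwrite("pics/%s.png"%sys.argv[2],p["color"][:,:,::-1])
        if sys.argv[1]!="wrist": np.savez("last.npz",**{k:p[k] for k in("color","depth","mtx","rvec","tvec")})
E
python3 loc.py wrist w1
```

```text
t 2.65 chute tcp [  -2.9 -216.5  213.8] world [ 525.7 -214.9  213.8] yaw y -6.54 F [ 0.4  0.2 -0.3] gap 55.2
```

View pics/w1.png

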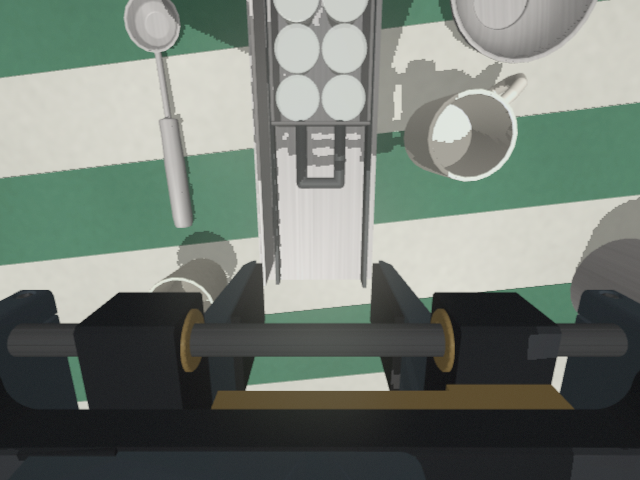

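The wrist view shows the tool lined up with the chute. The handle bar is at about (320,183), square between the fingers, and the flap is to the left. I lower it behind the handle.

{"name": "send_rows", "arguments": {"angular": [[0,0,0.008],[0,0,0],[0,0,0],[0,0,0],[0,0,0],[0,0,0],[0,0,0],[0,0,0],[0,0,0],[0,0,0],[0,0,0],[0,0,0]], "dp": [[0.011,0.007,0],[0,0,-0.04],[0,0,-0.05],[0,0,-0.05],[0,0,-0.05],[0,0,-0.05],[0,0,-0.04],[0,0,-0.03],[0,0,-0.02],[0,0,-0.011],[0,0,0],[0,0,0]], "grip": [0.21,0.21,0.21,0.21,0.21,0.21,0.21,0.21,0.21,0.21,0.21,0.21]}}

```text
time: 3.7
tcp_pos: [531.9, -211.8, 44.1]
ee_rot: [[0.11, 0.994, 0.001], [0.994, -0.11, -0.0], [-0.0, 0.001, -1.0]]
contact_force: [-0.0, -0.0, 0.2]
finger_gap: 55.2
```

```bash
python3 loc.py
```

```text
t 3.7 chute tcp [   3.  -212.8   44.1] world [ 531.9 -211.8   44.1] yaw y -6.34 F [-0.  -0.   0.2] gap 55.2
```

{"name": "send_rows", "arguments": {"angular": [[0,0,0],[0,0,0],[0,0,0],[0,0,0],[0,0,0],[0,0,0],[0,0,0],[0,0,0],[0,0,0],[0,0,0],[0,0,0]], "dp": [[-0.009,0.001,0],[-0.009,0.001,0],[-0.009,0.001,0],[-0.009,0.001,0],[-0.009,0.001,0],[-0.009,0.001,0],[-0.009,0.001,0],[-0.009,0.001,0],[0,0,0],[0,0,0],[0,0,0]], "grip": [0.21,0.21,0.21,0.21,0.21,0.21,0.21,0.21,0.21,0.21,0.21]}}

```text
time: 4.62
tcp_pos: [495.5, -207.4, 43.9]
ee_rot: [[0.109, 0.994, 0.0], [0.994, -0.109, -0.0], [-0.0, 0.0, -1.0]]
contact_force: [1.6, 0.7, 3.7]
finger_gap: 55.6
```

```bash
python3 loc.py scene s2; python3 - <<'E'
from loc import *
p=dict(np.load("last.npz")); im=p["color"][130:330,200:470,::-1]
cv2.imwrite("pics/s2c.png",cv2.resize(im,None,fx=2.9,fy=2.9,interpolation=cv2.INTER_CUBIC))
E
```

```text
t 4.62 chute tcp [ -33.7 -212.4   43.9] world [ 495.5 -207.4   43.9] yaw y -6.29 F [1.6 0.7 3.7] gap 55.6
```

View pics/s2c.png

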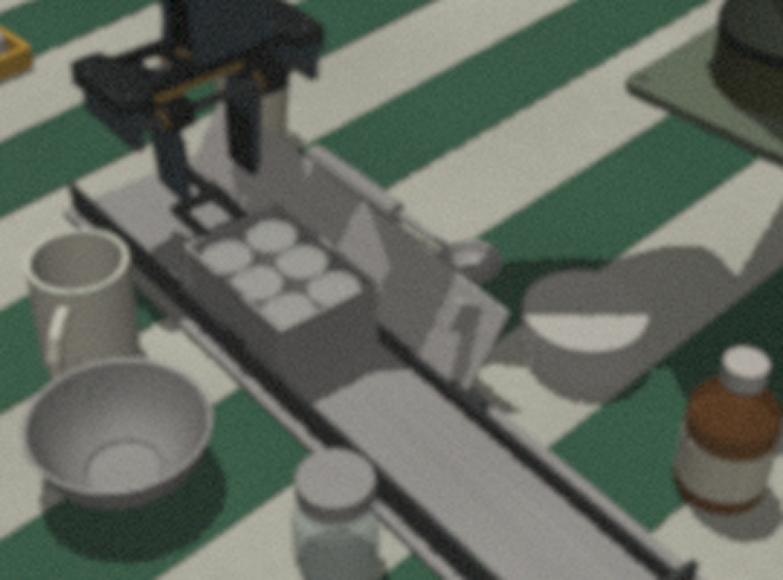

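The flap is leaned out by the left finger, and the pusher finger stands behind the handle. I check the lean from the depth in this picture.

```bash
python3 - <<'E'
from loc import *
p=dict(np.load("last.npz")); P=cloud(p).reshape(-1,3); P=P[~np.isnan(P).any(1)]
th=np.radians(-6.3);ex=np.array([np.cos(th),np.sin(th)]);ey=np.array([-ex[1],ex[0]])
L=np.c_[(P[:,:2]-[552.3,0])@ex,(P[:,:2]-[552.3,0])@ey,P[:,2]]
s=(L[:,1]>5)&(L[:,1]<40)&(L[:,0]<-54)&(L[:,0]>-130)&(L[:,2]>22)&(L[:,2]<90)
k=np.polyfit(L[s,2],L[s,0],1);print(s.sum(),"lean",np.arctan(-k[0]),"ztop",L[s,2].max(),"xmin",L[s,0].min())
s=(L[:,2]>50)&(L[:,2]<72)&(abs(L[:,0])<40)&(L[:,1]<45)&(L[:,1]>-150);print("rack front",np.percentile(L[s,1],99.5))
E
```

```text
336 lean 0.5567847722468532 ztop 73.72948359911808 xmin -86.72749906083291
rack front -7.756260861141184
```

{"name": "send_rows", "arguments": {"angular": [[0,0,0],[0,0,0],[0,0,0],[0,0,0],[0,0,0],[0,0,0],[0,0,0],[0,0,0],[0,0,0],[0,0,0],[0,0,0],[0,0,0]], "dp": [[-0.003,0,0],[-0.003,0,0],[0,0,0],[0,0,0],[0.0007,0.006,0],[0.0007,0.006,0],[0.0007,0.006,0],[0.0007,0.006,0],[0.0009,0.008,0],[0.0009,0.008,0],[0.0009,0.008,0],[0.0009,0.008,0]], "grip": [0.32,0.32,0.32,0.32,0.32,0.32,0.32,0.32,0.32,0.32,0.32,0.32]}}

```text
time: 5.67
tcp_pos: [495.8, -179.5, 43.6]
ee_rot: [[0.109, 0.994, 0.0], [0.994, -0.109, -0.001], [-0.001, 0.0, -1.0]]
contact_force: [3.3, -4.4, 1.4]
finger_gap: 60.5
```

```bash
python3 loc.py scene s3; cat > chk.py <<'E'
from loc import *
p=dict(np.load("last.npz")); P=cloud(p).reshape(-1,3); P=P[~np.isnan(P).any(1)]
th=np.radians(-6.3);ex=np.array([np.cos(th),np.sin(th)]);ey=np.array([-ex[1],ex[0]])
L=np.c_[(P[:,:2]-[552.3,0])@ex,(P[:,:2]-[552.3,0])@ey,P[:,2]]
s=(L[:,1]>5)&(L[:,1]<40)&(L[:,0]<-47)&(L[:,0]>-130)&(L[:,2]>22)&(L[:,2]<90)
k=np.polyfit(L[s,2],L[s,0],1);print(s.sum(),"lean",np.arctan(-k[0]),"ztop",L[s,2].max(),"xmin",L[s,0].min())
s=(L[:,2]>50)&(L[:,2]<72)&(abs(L[:,0])<44)&(L[:,1]>-150)
print("rack front",np.percentile(L[s,1],99.5),"x",np.percentile(L[s,0],[1,99]))
f=s&(L[:,1]>np.percentile(L[s,1],99.5)-5); k=np.polyfit(L[f,0],L[f,1],1); print("front slope rad",k[0])
E
python3 chk.py
```

```text
t 5.67 chute tcp [ -36.5 -184.6   43.6] world [ 495.8 -179.5   43.6] yaw y -6.26 F [ 3.3 -4.4  1.4] gap 60.5
366 lean 0.6963954056233458 ztop 70.24504231164546 xmin -95.84377430096067
rack front 9.594879940540448 x [-39.69595007  43.52429431]
front slope rad -0.00353813285819656
```

The lean is 0.70 and the rack is moving squarely. I carry on pushing.

{"name": "send_rows", "arguments": {"angular": [[0,0,0],[0,0,0],[0,0,0],[0,0,0],[0,0,0],[0,0,0],[0,0,0],[0,0,0],[0,0,0],[0,0,0],[0,0,0],[0,0,0]], "dp": [[0.0013,0.012,0],[0.0016,0.015,0],[0.0016,0.015,0],[0.0016,0.015,0],[0.0016,0.015,0],[0.0016,0.015,0],[0.0016,0.015,0],[0.0016,0.015,0],[0.0016,0.015,0],[0.0016,0.015,0],[0.0016,0.015,0],[0.0016,0.015,0]], "grip": [0.32,0.32,0.32,0.32,0.32,0.32,0.32,0.32,0.32,0.32,0.32,0.32]}}

```text
time: 6.72
tcp_pos: [505.0, -91.0, 43.6]
ee_rot: [[0.109, 0.994, -0.0], [0.994, -0.109, -0.001], [-0.001, -0.0, -1.0]]
contact_force: [3.3, -5.2, 2.2]
finger_gap: 60.1
```

```bash
python3 loc.py scene s4; python3 chk.py
```

```text
t 6.72 chute tcp [-37.1 -95.6  43.6] world [505.  -91.   43.6] yaw y -6.26 F [ 3.3 -5.2  2.2] gap 60.1
261 lean 0.7007853310545087 ztop 68.08750438597095 xmin -95.74884220162404
rack front 98.45777191548422 x [-40.17261226  43.32658491]
front slope rad -0.0031529696588719226
```

{"name": "send_rows", "arguments": {"angular": [[0,0,0],[0,0,0],[0,0,0],[0,0,0],[0,0,0],[0,0,0],[0,0,0],[0,0,0],[0,0,0],[0,0,0],[0,0,0],[0,0,0]], "dp": [[0.0017,0.015,0],[0.0017,0.015,0],[0.0017,0.015,0],[0.0017,0.015,0],[0.0017,0.015,0],[0.0017,0.015,0],[0.0017,0.015,0],[0.0017,0.015,0],[0.0017,0.015,0],[0.0017,0.015,0],[0.0017,0.015,0],[0.0015,0.013,0]], "grip": [0.32,0.32,0.32,0.32,0.32,0.32,0.32,0.32,0.32,0.32,0.32,0.32]}}

```text
time: 7.77
tcp_pos: [514.8, -2.3, 43.5]
ee_rot: [[0.109, 0.994, -0.001], [0.994, -0.109, -0.001], [-0.002, -0.001, -1.0]]
contact_force: [1.7, -5.4, 2.4]
finger_gap: 60.3
```

{"name": "send_rows", "arguments": {"angular": [[0,0,0],[0,0,0],[0,0,0]], "dp": [[0.0007,0.006,0],[0,0,0],[0,0,0]], "grip": [0.32,0.32,0.32]}}

```text
time: 8.02
tcp_pos: [515.2, 1.3, 43.4]
ee_rot: [[0.11, 0.994, -0.001], [0.994, -0.11, 0.0], [0.0, -0.001, -1.0]]
contact_force: [1.3, -2.0, 2.5]
finger_gap: 60.2
```

```bash
python3 loc.py scene s5; python3 chk.py;  python3 - <<'E'
from loc import *
p=dict(np.load("last.npz")); im=p["color"][130:330,200:470,::-1]
cv2.imwrite("pics/s5c.png",cv2.resize(im,None,fx=2.9,fy=2.9,interpolation=cv2.INTER_CUBIC))
E
```

```text
t 8.02 chute tcp [-37.   -2.7  43.4] world [515.2   1.3  43.4] yaw y -6.29 F [ 1.3 -2.   2.5] gap 60.2
457 lean 0.3334233498397937 ztop 89.1705580452332 xmin -94.30288455428658
rack front 191.0261439194525 x [-39.80572026  43.51238409]
front slope rad -0.007931230609454974
```

View pics/s5c.png

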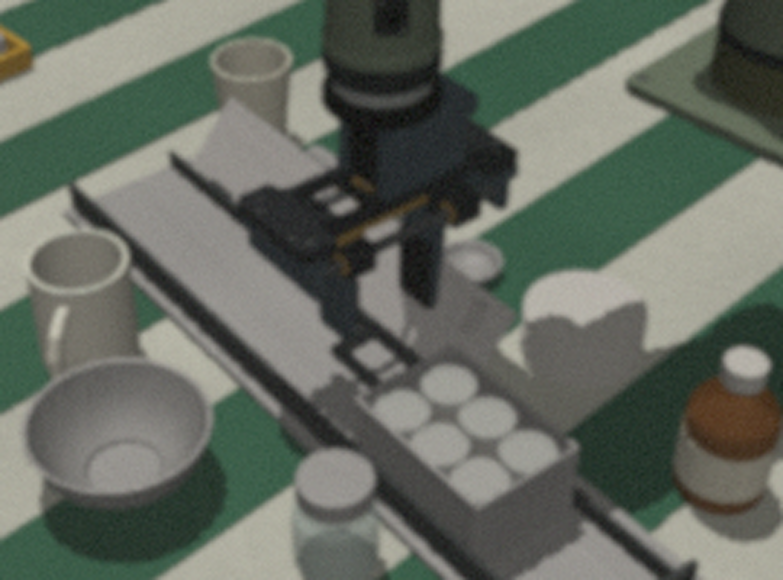

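The rack sits at y of about 131, square, with its rear past the tab. I back off the handle, ease the gate shut, then lift.

{"name": "send_rows", "arguments": {"angular": [[0,0,0],[0,0,0],[0,0,0],[0,0,0],[0,0,0],[0,0,0],[0,0,0],[0,0,0],[0,0,0],[0,0,0],[0,0,0],[0,0,0]], "dp": [[-0.001,-0.01,0],[-0.001,-0.01,0],[-0.001,-0.01,0],[0,0,0],[0.01,-0.001,0],[0.01,-0.001,0],[0.012,-0.0013,0],[0.012,-0.0013,0],[0.012,-0.0013,0],[0.012,-0.0013,0],[0.008,-0.001,0],[0,0,0]], "grip": [0.32,0.32,0.32,0.32,0.32,0.32,0.32,0.32,0.32,0.32,0.32,0.32]}}

```text
time: 9.07
tcp_pos: [552.7, -17.9, 43.1]
ee_rot: [[0.11, 0.994, -0.0], [0.994, -0.11, 0.0], [0.0, -0.0, -1.0]]
contact_force: [0.3, -1.1, 0.0]
finger_gap: 60.3
```

```bash
python3 loc.py
```

```text
t 9.07 chute tcp [  2.3 -17.7  43.1] world [552.7 -17.9  43.1] yaw y -6.29 F [ 0.3 -1.1  0. ] gap 60.3
```

{"name": "send_rows", "arguments": {"angular": [[0,0,0],[0,0,0],[0,0,0],[0,0,0],[0,0,0],[0,0,0],[0,0,0],[0,0,0],[0,0,0],[0,0,0],[0,0,0],[0,0,0]], "dp": [[0,0,0.02],[0,0,0.04],[0,0,0.06],[0,0,0.07],[0,0,0.07],[0,0,0.07],[0,-0.06,0.03],[0,-0.07,0],[0,-0.07,0],[0,-0.07,0],[0,-0.05,0],[0,0,0]], "grip": [0.32,0.32,0.32,0.32,0.32,0.32,0.32,0.32,0.32,0.32,0.32,0.32]}}

```text
time: 10.07
tcp_pos: [551.3, -182.1, 223.9]
ee_rot: [[0.114, 0.993, -0.0], [0.993, -0.114, -0.002], [-0.002, 0.0, -1.0]]
contact_force: [-0.5, 0.4, 0.4]
finger_gap: 60.1
```

```bash
python3 loc.py scene s6; python3 chk.py
```

```text
t 10.07 chute tcp [  19.  -181.1  223.9] world [ 551.3 -182.1  223.9] yaw y -6.54 F [-0.5  0.4  0.4] gap 60.1
197 lean 0.004505782114344574 ztop 83.7933673494815 xmin -53.78285897892562
rack front 191.06640038871208 x [-40.188687    43.55816106]
front slope rad -0.009670162024873469
```

View pics/s6.png

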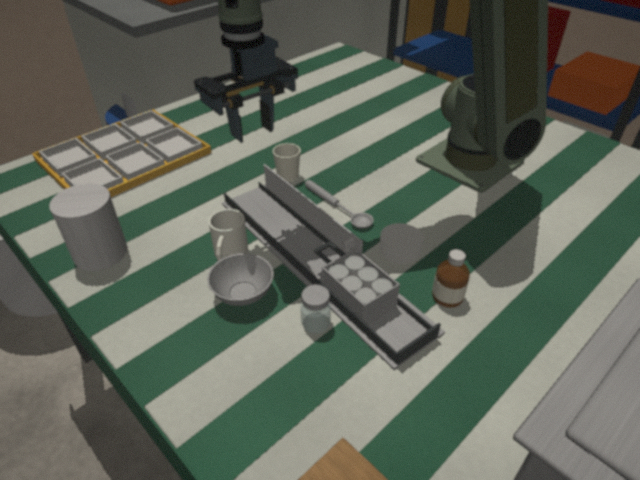

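The gate is shut (lean about 0.00) and the rack is past the tab at y of about 131. The other things stand where they were, and the arm is clear at (250,110). I hand it in.

```bash
python3 -c "from workcell import sign_off; print(sign_off())"
```

```text
the job is handed in; nothing more can be done
None
```

I handed the job in at about 10 s of the 42 s allowed. The rack is past the stop tab and the gate is shut. No verdict is reported.

**What I did:** one finger leaned the gate open to about 0.70 rad. Keeping it held, the other finger slid the rack by its handle from chute y of about -68 mm to about +131 mm. I then backed off the handle, eased the gate shut, and lifted clear.

**Last checks, from the scene camera:**
- **Gate:** lean is about 0.005 rad.
- **Rack:** its origin is at about y +131 mm (114 needed), it is about 2 mm off the centre line, and its heading is within about 0.01 rad.
- **Forces:** forces on the tool at the end of each push move stayed under about 7 N. I did not measure the force between rack and gate.
- **Other things:** they look unmoved in the picture; I did not measure them again.
- **Arm:** it is clear and touching nothing.

**Checks that disagreed:**
- The first lean measured 0.56 rad where the formula gave about 0.71. I widened the grip and pushed out further before moving the rack.
- One lean reading of 0.33, at the end of the push, probably came from finger points in the depth data, since the picture taken then showed the gate still leaned open.

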